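Put the reground dies back in their trays

TASK

The three steel ring dies are back from regrinding: stand each one upright in the wooden tray of its own size, the largest die in the largest tray, the middle one in the middle tray and the smallest in the smallest. A hexagonal steel nut has been packed in the middle tray by mistake: take it out and stand it upright in the round parts dish. Set the dies down gently, do not drop them, and do not shift the vee block.

Things in the scene. Friction and masses are not known exactly. Their poses are not given: they have to be found in the camera images.
- die_large: The large punch die: a plain bright steel ring 58 mm in diameter and 34 mm tall with a 24 mm bore, standing on its end. Origin: centre of its underside; z along its axis, up. About 0.58 kg (varies by a fifth).
- die_medium: The medium punch die: a plain bright steel ring 44 mm in diameter and 34 mm tall with a 18 mm bore, standing on its end. Origin: centre of its underside; z along its axis, up. About 0.34 kg (varies by a fifth).
- die_small: The small punch die: a plain bright steel ring 30 mm in diameter and 34 mm tall with a 12 mm bore, standing on its end. Origin: centre of its underside; z along its axis, up. About 0.16 kg (varies by a fifth).
- tray_large: The large tray: a fixed square open tray of pale wood, 90 mm square outside, 80 mm inside, low walls 5 mm thick whose tops are 12 mm above the bench, inner floor 5 mm above the bench. Origin: centre of its underside, on the bench; x and y along its sides, z up.
- tray_medium: The medium tray: a fixed square open tray of pale wood, 76 mm square outside, 66 mm inside, low walls 5 mm thick whose tops are 12 mm above the bench, inner floor 5 mm above the bench. Origin: centre of its underside, on the bench; x and y along its sides, z up. The nut stands in it at the start.
- tray_small: The small tray: a fixed square open tray of pale wood, 62 mm square outside, 52 mm inside, low walls 5 mm thick whose tops are 12 mm above the bench, inner floor 5 mm above the bench. Origin: centre of its underside, on the bench; x and y along its sides, z up.
- nut: A tall hexagonal steel nut, 36 mm across flats (41.6 mm across corners), 40 mm tall, standing on end in the medium tray, near its middle. Origin: centre of its underside; z up along its axis, x square to one pair of flats (the other flats are at 60 and 120 degrees to it). About 0.21 kg.
- dish: Fixed shallow round parts dish of aluminium, flat-bottomed: 130 mm across the rim, 104 mm across the foot, rim 20 mm above the bench, inner floor 5 mm above the bench and flat over a 45 mm radius. Origin: centre of its underside, on the bench; z up.
- vee_block: Bystander: a loose steel vee block, 50 x 50 mm, 40 mm tall, standing on the bench with its groove upward along its x. Origin: centre of its underside. It stays where it is.
Things that resemble listed ones, but are neither listed nor needed, are in the scene too. What is shaped like the tray_medium but blue is not meant.

How it is judged:
By the outcome, as a careful person would: the job done as asked, in the order asked, and still so for the second after the job is handed in, with the robot touching nothing.
It also fails if it takes over 99 s, if anything falls off the work surface, if the arm or the gripper's body presses on something with over 40 N, if the wrist force passes 120 N, or if a joint passes its speed limit or range.

ROBOT

A 7-joint arm with a two-finger parallel gripper is mounted at the origin on the work surface. World frame = base frame: x ahead of the robot, y to its left, z up, the work surface at z = 0. Lengths are in m, angles in rad, forces in N, time in s.
With the tool pointing down it reaches from about 0.4 to 0.925 m from the base axis. Payload 5.6 kg.
Tool frame: the origin (TCP) lies midway between the tips of the shut fingers; the grasp point (between the pads) lies 19 mm behind it; z points along the fingers, y is the line along which they close (so a half turn about z gives the same grasp; the last joint's range is limited). The gripper opens to 85 mm and grips with 20 to 120 N. Pads are 22 mm wide; open, the fingers measure 114 mm over their backs; the gripper's body (76 mm by 85 mm) begins 54 mm behind the grasp point. The pads swing forward as they close: fully open they stand 13 mm farther back than shut.
Start: joints at [1.304, 0.468, -0.012, 1.603, 0.006, 1.071, -0.056], TCP at [0.144, -0.634, 0.231] pointing down, gripper open.
Joint ranges: [-2.53, 2.53], [-0.31, 2.02], [-1.57, 1.55], [0.28, 2.44], [-1.29, 4.43], [0.15, 1.84], [-2.92, 2.92]. Speed limits (rad/s): [2.57, 2.57, 3.14, 3.14, 3.14, 3.14, 3.14].

INTERFACE

Orientations are given as a unit quaternion [x, y, z, w].
In Python, from cell import state, capture, close_job gives the robot as it stands.
- The arm moves only by the shell command python3 -m handwheel 'ROWS' [FORCE]. ROWS is a JSON object of lists of equal length, an entry for each row: "translation": the shift along the tool's x, y, z normalised to -1 to 1, where 1 is 150 mm, a list of three; "spin": the turn about the tool's z normalised to -1 to 1, where 1 is 90 degrees; "fingers": the closure, from 0 (fully open) to 1 (shut). A call has 1 to 8 rows; each row is the pose to reach, as a shift and turn from the pose commanded when the call began, along the tool's axes at that moment; what a row does not reach only later rows make up. A row lasts 1/10 s, in which the tool goes at most 50 mm and 8.59 degrees, less where a joint would pass 70% of its speed; a pose out of reach is approached as far as the arm can. A call with a number of a shift or a turn outside -1 to 1 is refused whole. A call with a gripper value outside its range is refused whole. The fingers move at their own pace and stop on an object; FORCE is the grip in N (left out, the last holds). Time passes only in rows, so rows that repeat a pose let the fingers close. It gives the time, the measured TCP pose, the force, the opening and the grip force at its end, in the units of the state.
- state(): the state, without advancing time (a new reading comes with each control period).
- capture(name): name is "side" or "top" or "wrist"; returns a dict with "img" (420x560x3 uint8, blue, green, red), "intrinsics" (3x3 intrinsics, pixels), "rvec" (rotation vector, rad) and "tvec" (3), from world to camera coordinates, as OpenCV has them. Camera axes: x right, y down, z forward; pixel columns grow to the right and rows downward; lengths in m; the calibration is good to about 2 mm. A picture is of the moment at which its call begins. There is no depth.
- close_job(): hands the job in; it is judged then, once.
The state is a dict: "t": time; "joint_pos": joint angles; "qvel": joint speeds; "joint_efforts": joint torques, N m; "eef_pos": TCP position; "tcp_rot": TCP orientation; "wrist_force": force on the tool from outside, world axes, zero at the start; "ft_torque": the same for the moment, N m; "finger_gap": opening from 0.0 (shut) to 1.0 (fully open); "grip_force": force on a finger pad.
Only numpy, scipy, OpenCV 4.12 (cv2) and the standard library are available. Lean on these libraries where they do the work, as an engineer would, in place of code of your own. Each camera call takes 0.05 s, during which the arm holds its last target. There are 200 camera calls.

## Working session

There is one attempt and no reset: what is moved stays moved. The work goes in short steps, Python scripts to look and compute and a shell command to move; the robot and the scene stay as the last step left them, time stands still between calls to the robot, and variables do not carry over. Pictures are saved under pics/ and viewed, at most 14 in all, crops included, and the job is handed in when it is done.

```bash
ls; mkdir -p pics; python3 - <<'E'
from cell import state, capture
import cv2
s=state(); print({k:s[k] for k in('t','eef_pos','tcp_rot','finger_gap','wrist_force')})
for n in('top','side'):
    c=capture(n); cv2.imwrite(f'pics/{n}0.png',c['img']); print(n,c['intrinsics'],c['rvec'],c['tvec'])
E
```

```text
pics
{'t': 0.0, 'eef_pos': array([ 0.14409194, -0.63323015,  0.23030042]), 'tcp_rot': array([ 9.93747741e-01,  1.11644781e-01, -1.52999673e-04, -9.20147744e-04]), 'finger_gap': 0.999962902076643, 'wrist_force': array([ 0.23533709, -0.06319332,  1.15565791])}
top [[518.69455647   0.         278.78627736]
 [  0.         518.69455647 204.97531946]
 [  0.           0.           1.        ]] [ 2.08818278 -2.14296228  0.20719672] [-0.01771945  0.47465896  1.10171349]
side [[489.53054447   0.         279.71492898]
 [  0.         489.53054447 210.7761231 ]
 [  0.           0.           1.        ]] [ 0.48741456 -2.49229541  1.50765152] [0.43622075 0.16339295 0.89212661]
```

View pics/top0.png

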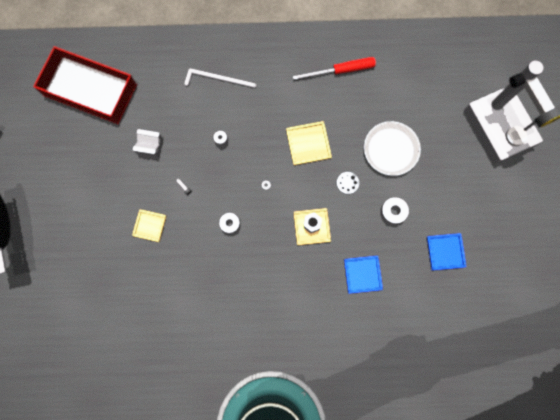

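View pics/side0.png

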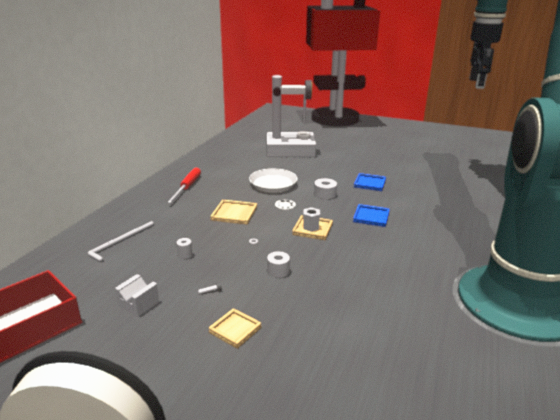

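The top view shows the large die at (395,210), medium die (229,223), small die (220,138), large tray (309,143), medium tray with the nut (312,227), small tray (149,226), dish (392,149) and vee block (147,141). The side view shows the same layout, and the blue trays are decoys.

```bash
cat > h.py <<'E'
import cv2, numpy as np
from cell import state, capture
from scipy.spatial.transform import Rotation as R
def ray(c,uv,z):
    M=cv2.Rodrigues(np.array(c['rvec'],float))[0]; t=np.array(c['tvec'],float).ravel()
    o=-M.T@t; d=M.T@np.linalg.inv(c['intrinsics'])@np.array([uv[0],uv[1],1.])
    return (o+d*(z-o[2])/d[2])
def proj(c,P):
    return cv2.projectPoints(np.array(P,float).reshape(-1,3),np.array(c['rvec'],float),np.array(c['tvec'],float),np.array(c['intrinsics']),None)[0].reshape(-1,2)
def yaw():
    """world angle of tool x, and tool axes"""
    m=R.from_quat(state()['tcp_rot']).as_matrix(); return m
def go(x,y,z=None,closing=None):
    """shift in tool units (1=150mm) and spin (1=90deg) so that tool y lies along world angle `closing` (deg)"""
    s=state(); m=R.from_quat(s['tcp_rot']).as_matrix(); p=np.array(s['eef_pos'])
    d=np.array([x,y,p[2] if z is None else z])-p
    u=m.T@d/.15; a=np.degrees(np.arctan2(m[1,1],m[0,1])); sp=None
    if closing is not None:
        # tool z down: +spin turns world yaw negative
        sp=-(((closing-a+90)%180)-90)/90
    print('p',p.round(4),'yang %.1f'%a,'q7 %.2f'%s['joint_pos'][6],'shift',u.round(3),'spin',sp,'t',round(s['t'],2))
def comps(img,mask,amin=15):
    n,l,st,ce=cv2.connectedComponentsWithStats(mask.astype(np.uint8))
    return [(st[i],ce[i],l==i) for i in range(1,n) if st[i][4]>=amin]
E
python3 - <<'E'
from h import *
img=cv2.imread('pics/top0.png'); c=capture('top'); 
hsv=cv2.cvtColor(img,cv2.COLOR_BGR2HSV)
print('base',proj(c,[[0,0,0],[.5,0,0],[.5,.2,0]]).round(0).tolist())
y=(hsv[...,1]>60)&(hsv[...,0]>10)&(hsv[...,0]<32)&(hsv[...,2]>120)
for st,ce,m in comps(img,y,100):
    cs,_=cv2.findContours(m.astype(np.uint8),0,2); r=cv2.minAreaRect(cs[0]); 
    P=np.array([ray(c,q,.012)[:2] for q in cv2.boxPoints(r)]); e=P[1]-P[0]
    print('tray',np.round(r[0],1),P.mean(0).round(4),'sides',np.linalg.norm(e).round(4),np.linalg.norm(P[2]-P[1]).round(4),'ang',np.degrees(np.arctan2(e[1],e[0]))%90)
g=(hsv[...,1]<40)&(hsv[...,2]>125)
for st,ce,m in comps(img,g,30):
    x0,y0,w,h,a=st
    if y0<60 or y0>300:continue
    cs,_=cv2.findContours(m.astype(np.uint8),0,2); cc,rr=cv2.minEnclosingCircle(cs[0])
    P=ray(c,cc,.034); e=ray(c,(cc[0]+rr,cc[1]),.034)
    print('grey',np.round(cc,1),a,P[:2].round(4),'rad',np.linalg.norm(P-e).round(4),'reach',np.hypot(*P[:2]).round(3))
E
```

```text
base [[270.0, 428.0], [266.0, 198.0], [179.0, 201.0]]
tray [308.4 142.8] [ 0.6279 -0.1029] sides 0.0946 0.0953 ang 10.308186723336732
tray [148.9 225.4] [0.4419 0.2659] sides 0.0657 0.0673 ang 77.65978668474916
tray [311.7 226.4] [ 0.43   -0.1031] sides 0.0799 0.0799 ang 4.936523179428292
grey [535.9  66.9] 181 [ 0.7929 -0.6451] rad 0.0187 reach 1.022
grey [219.5  83.5] 485 [0.7718 0.1021] rad 0.0861 reach 0.779
grey [312.1  71.4] 187 [ 0.7964 -0.1168] rad 0.05 reach 0.805
grey [541.   94.5] 454 [ 0.7234 -0.6484] rad 0.0453 reach 0.971
grey [288.5  92. ] 146 [ 0.746  -0.0596] rad 0.0315 reach 0.748
grey [183.8  88.8] 37 [0.7609 0.1861] rad 0.0158 reach 0.783
grey [506. 121.] 2789 [ 0.6606 -0.5597] rad 0.0958 reach 0.866
grey [392.  147.5] 2590 [ 0.604  -0.2924] rad 0.0685 reach 0.671
grey [145. 141.] 568 [0.6349 0.274 ] rad 0.0384 reach 0.692
grey [219.2 135.4] 177 [0.6438 0.1032] rad 0.0189 reach 0.652
grey [269.6 168. ] 38 [ 0.563  -0.0113] rad 0.0174 reach 0.563
grey [278.5 172. ] 43 [ 0.553  -0.0313] rad 0.0193 reach 0.554
grey [346.9 181.8] 483 [ 0.526  -0.1851] rad 0.032 reach 0.558
grey [289.5 191. ] 851 [ 0.5081 -0.0549] rad 0.073 reach 0.511
grey [184.2 195.1] 484 [0.505  0.1822] rad 0.0498 reach 0.537
grey [397.3 199.1] 886 [ 0.4832 -0.296 ] rad 0.0544 reach 0.567
grey [334.5 214.5] 221 [ 0.4517 -0.1537] rad 0.0364 reach 0.477
grey [223.5 219.5] 434 [0.4469 0.0941] rad 0.0388 reach 0.457
grey [190.  212.5] 101 [0.4648 0.1689] rad 0.0291 reach 0.495
grey [313.3 222.2] 231 [ 0.4355 -0.1059] rad 0.0231 reach 0.448
grey [  0.5 261. ] 88 [0.3672 0.5852] rad 0.0265 reach 0.691
grey [293.8 302.2] 431 [ 0.2618 -0.057 ] rad 0.0427 reach 0.268
grey [405.  293.5] 66 [ 0.2742 -0.298 ] rad 0.024 reach 0.405
grey [182. 305.] 169 [0.262  0.1845] rad 0.0273 reach 0.32
```

```bash
python3 - <<'E'
from h import *
go(.40,-.13,.24)
E
```

```text
p [ 0.1441 -0.6334  0.2305] yang -77.2 q7 -0.06 shift [ 2.408 -2.894 -0.059] spin None t 0.15
```

```bash

python3 -m handwheel '{"translation":[[0.2,-0.25,0],[0.4,-0.5,0],[0.6,-0.75,0],[0.8,-0.96,0]],"spin":[0,0,0,0],"fingers":[0,0,0,0]}' 40
python3 -m handwheel '{"translation":[[0.2,-0.25,0],[0.4,-0.5,0],[0.6,-0.75,0],[0.8,-0.96,0]],"spin":[0,0,0,0],"fingers":[0,0,0,0]}'
python3 -m handwheel '{"translation":[[0.2,-0.25,0],[0.4,-0.5,0],[0.6,-0.75,-0.05],[0.8,-0.96,-0.06],[0.8,-0.96,-0.06],[0.8,-0.96,-0.06]],"spin":[0,0,0,0,0,0],"fingers":[0,0,0,0,0,0]}'
python3 - <<'E'
from h import *
go(.43,-.105)
c=capture('wrist'); cv2.imwrite('pics/w1.png',c['img'])
E
```

```text
t: 0.55
eef_pos: [0.2296, -0.4644, 0.231]
tcp_rot: [0.994, 0.112, -0.0, -0.0]
wrist_force: [1.0, 0.5, 0.1]
finger_gap: 0.998
grip_force: 0.0
t: 0.95
eef_pos: [0.3146, -0.2974, 0.2313]
tcp_rot: [0.994, 0.112, -0.0, 0.0]
wrist_force: [0.9, -0.3, 0.2]
finger_gap: 0.996
grip_force: 0.0
t: 1.55
eef_pos: [0.3995, -0.1321, 0.2402]
tcp_rot: [0.994, 0.113, -0.0, 0.0]
wrist_force: [0.0, -0.8, -0.2]
finger_gap: 0.998
grip_force: 0.0
p [ 0.3995 -0.1321  0.2402] yang -77.0 q7 -1.15 shift [ 0.239 -0.13  -0.   ] spin None t 1.55
```

View pics/w1.png

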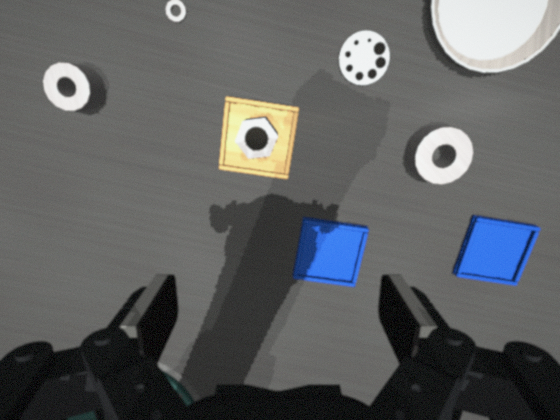

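The wrist view shows the nut at (256,137) in its wooden tray, the large die (444,154), the medium die (66,86) and the dish (495,20).

```bash
cat >> h.py <<'E'
def grey(img,thr=170):
    h=cv2.cvtColor(img,cv2.COLOR_BGR2HSV); return (h[...,1]<45)&(h[...,2]>thr)
def meas(c,z,thr=170,amin=60,box=None):
    img=c['img']; m=grey(img,thr)
    if box is not None:
        k=np.zeros_like(m); k[box[1]:box[3],box[0]:box[2]]=1; m&=k.astype(bool)
    for st,ce,mm in comps(img,m,amin):
        cs,_=cv2.findContours(mm.astype(np.uint8),cv2.RETR_EXTERNAL,cv2.CHAIN_APPROX_NONE)
        P=np.array([ray(c,q[0],z)[:2] for q in max(cs,key=len)]).astype(np.float32)*1000
        if len(P)<6: continue
        cc,r=cv2.minEnclosingCircle(P); e=cv2.fitEllipse(P)
        yield cc,r,e,P,ce,st
def report(c,z,thr=170,amin=60,box=None):
    for cc,r,e,P,ce,st in meas(c,z,thr,amin,box):
        print('px',ce.round(0),'area',st[4],'circ',np.round(cc,1),'r %.1f'%r,'ell',np.round(e[0],1),np.round(e[1],1))
E
python3 - <<'E'
from h import *
c=capture('wrist')
for thr in(165,200):
    print(thr); report(c,.034,thr)
print('nut')
for cc,r,e,P,ce,st in meas(c,.045,185,60,(215,95,300,180)):
    hull=cv2.convexHull(P); ap=cv2.approxPolyDP(hull,4,True).reshape(-1,2)
    print(ce,cc,r,ap.round(1).tolist())
    # support widths
    a=np.arange(0,180,2); w=[np.ptp(P@np.array([np.cos(t),np.sin(t)])) for t in np.radians(a)]
    print(dict(zip(a.tolist(),np.round(w,1).tolist())))
img=c['img']; hsv=cv2.cvtColor(img,cv2.COLOR_BGR2HSV)
y=(hsv[...,1]>60)&(hsv[...,0]>10)&(hsv[...,0]<32)&(hsv[...,2]>100)
for st,ce,m in comps(img,y,300):
    cs,_=cv2.findContours(m.astype(np.uint8),0,2)
    P=np.array([ray(c,q[0],.012)[:2] for q in cs[0]]).astype(np.float32)*1000; r=cv2.minAreaRect(P); print('tray',r)
cv2.imwrite('pics/n1.png',cv2.resize(img[90:190,200:320],None,fx=5,fy=5,interpolation=2))
E
```

```text
165
px [174.  10.] area 251 circ [525.9  -8.9] r 8.9 ell [525.5  -9.1] [16.3 17.3]
px [494.  30.] area 7453 circ [ 585.6 -287.5] r 59.8 ell [ 572.6 -291.5] [ 60.5 123.8]
px [362.  55.] area 1783 circ [ 526.1 -183.5] r 23.4 ell [ 526.1 -183.5] [45.7 46. ]
px [65. 86.] area 1421 circ [439.   82.2] r 21.6 ell [439.1  82.3] [42.  42.1]
px [255. 136.] area 864 circ [ 432.9 -101.2] r 21.4 ell [ 432.9 -101.5] [38.8 39.5]
px [443. 154.] area 2137 circ [ 457.8 -287.9] r 28.8 ell [ 457.8 -288. ] [56.2 56.4]
200
px [174.   9.] area 197 circ [525.8  -9.1] r 8.5 ell [525.7  -9.1] [15.7 16.1]
px [489.  30.] area 6540 circ [ 586.8 -287.5] r 59.4 ell [ 572.  -287.5] [ 60.2 111. ]
px [361.  55.] area 1594 circ [ 526.1 -183.4] r 22.9 ell [ 526.  -183.4] [44.8 45. ]
px [65. 86.] area 1316 circ [439.1  82.3] r 21.1 ell [439.   82.2] [41.  41.2]
px [254. 137.] area 797 circ [ 432.8 -101.2] r 21.4 ell [ 432.5 -101.4] [37.9 39.5]
px [443. 154.] area 1993 circ [ 457.8 -287.9] r 28.1 ell [ 457.8 -287.9] [55.1 55.2]
nut
[254.58454106 136.53502415] (434.0727233886719, -101.62620544433594) 20.690549850463867 [[
[... 576 characters left out ...]
.2, 70: 38.9, 72: 38.5, 74: 38.1, 76: 37.6, 78: 37.1, 80: 37.0, 82: 37.6, 84: 38.1, 86: 38.6, 88: 39.1, 90: 39.5, 92: 39.9, 94: 40.2, 96: 40.4, 98: 40.6, 100: 40.8, 102: 40.9, 104: 41.1, 106: 41.2, 108: 41.3, 110: 41.4, 112: 41.4, 114: 41.3, 116: 41.2, 118: 41.0, 120: 40.8, 122: 40.6, 124: 40.3, 126: 39.9, 128: 39.5, 130: 39.1, 132: 38.7, 134: 38.2, 136: 37.7, 138: 37.2, 140: 36.7, 142: 36.6, 144: 36.5, 146: 36.8, 148: 37.1, 150: 37.7, 152: 38.1, 154: 38.6, 156: 39.0, 158: 39.3, 160: 39.6, 162: 39.8, 164: 40.0, 166: 40.2, 168: 40.3, 170: 40.3, 172: 40.3, 174: 40.3, 176: 40.2, 178: 40.0}
tray ((429.6283264160156, -102.47761535644531), (77.20773315429688, 77.07997131347656), 4.581518650054932)
```

View pics/n1.png

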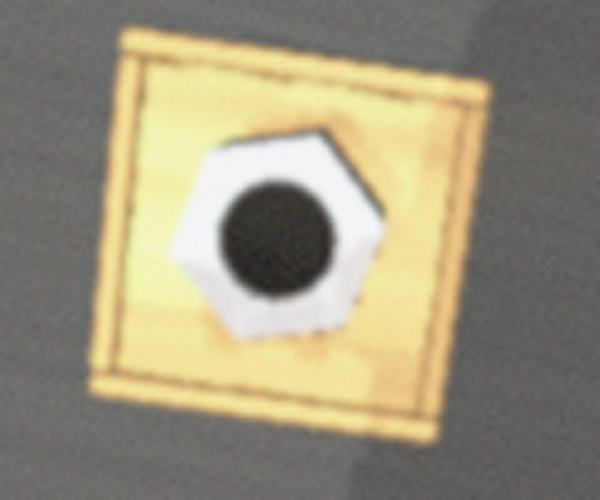

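The crop shows the hex nut's six sides clearly, with flat normals at about 21/81/141° and its centre near (434, -101.6) mm. The tray is 77 mm across, centred at (429.6, -102.5), so both agree with the given sizes.

```bash
python3 - <<'E'
from h import *
go(.4338,-.1015,.10,81)
c=capture('top')
report(c,.02,170,1500,(350,110,440,190))
E
```

```text
p [ 0.3987 -0.1337  0.2399] yang -77.3 q7 -1.15 shift [ 0.277 -0.158  0.933] spin 0.24138044772375086 t 1.65
px [394. 141.] area 1656 circ [ 608.4 -295.2] r 66.3 ell [ 621.8 -300.7] [ 98.4 137.8]
```

```bash

python3 -m handwheel '{"translation":[[0.09,-0.05,0.2],[0.18,-0.1,0.5],[0.27,-0.15,0.8],[0.277,-0.158,0.93],[0.277,-0.158,0.93],[0.277,-0.158,0.93]],"spin":[0.08,0.16,0.241,0.241,0.241,0.241],"fingers":[0,0,0,0,0,0]}'
python3 - <<'E'
from h import *
go(.4338,-.1015,.018,81)
E
```

```text
t: 2.3
eef_pos: [0.4344, -0.1013, 0.1009]
tcp_rot: [0.997, -0.078, -0.0, 0.0]
wrist_force: [0.2, 0.6, 0.5]
finger_gap: 0.999
grip_force: 0.0
p [ 0.4344 -0.1013  0.1009] yang -99.0 q7 -1.77 shift [-0.004  0.002  0.553] spin 0.0005217099528370757 t 2.3
```

```bash

python3 -m handwheel '{"translation":[[0,0,0.12],[0,0,0.25],[0,0,0.4],[0,0,0.5],[0,0,0.55],[0,0,0.55]],"spin":[0,0,0,0,0,0],"fingers":[0,0,0,0,0,0]}' 40
python3 -m handwheel '{"translation":[[0,0,0],[0,0,0],[0,0,0],[0,0,0],[0,0,0],[0,0,0],[0,0,0],[0,0,0]],"spin":[0,0,0,0,0,0,0,0],"fingers":[0.3,0.4,0.5,0.6,0.7,0.8,0.9,0.9]}'
python3 -m handwheel '{"translation":[[0,0,0],[0,0,0],[0,0,-0.05],[0,0,-0.1],[0,0,-0.3],[0,0,-0.5],[0,0,-0.7],[0,0,-0.7]],"spin":[0,0,0,0,0,0,0,0],"fingers":[0.9,0.9,0.9,0.9,0.9,0.9,0.9,0.9]}'
python3 - <<'E'
from h import *
go(.57,-.275)
c=capture('wrist'); cv2.imwrite('pics/w2.png',c['img'])
E
```

```text
t: 2.9
eef_pos: [0.435, -0.1012, 0.0188]
tcp_rot: [0.997, -0.078, 0.0, 0.0]
wrist_force: [-0.1, 1.0, -0.0]
finger_gap: 0.998
grip_force: 0.0
t: 3.7
eef_pos: [0.4352, -0.1007, 0.0191]
tcp_rot: [0.997, -0.077, 0.001, 0.0]
wrist_force: [-1.5, 0.1, 5.9]
finger_gap: 0.412
grip_force: 40.0
t: 4.5
eef_pos: [0.4371, -0.1008, 0.127]
tcp_rot: [0.997, -0.077, 0.004, 0.001]
wrist_force: [1.7, 0.1, -2.2]
finger_gap: 0.415
grip_force: 41.0
p [ 0.4371 -0.1008  0.127 ] yang -98.9 q7 -1.75 shift [1.054 1.011 0.009] spin None t 4.5
```

View pics/w2.png

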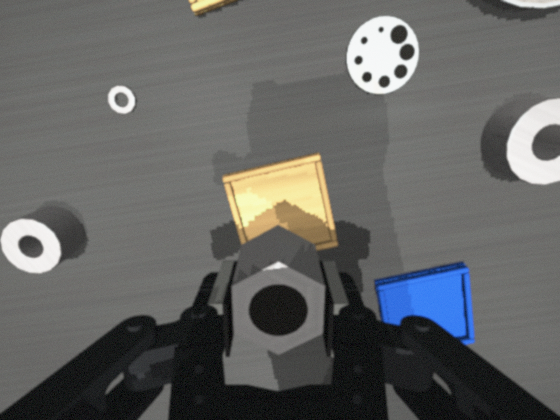

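The nut is held centred between the fingers at (280,310), the gap of 35 mm matches its flats, and the tray below is empty. Next I'll move toward the dish.

```bash

python3 -m handwheel '{"translation":[[0.05,0.1,-0.1],[0.2,0.3,-0.25],[0.35,0.55,-0.29],[0.5,0.8,-0.29],[0.58,0.95,-0.29],[0.59,1,-0.29],[0.59,1,-0.29],[0.59,1,-0.29]],"spin":[0,0,0,0,0,0,0,0],"fingers":[0.9,0.9,0.9,0.9,0.9,0.9,0.9,0.9]}'
python3 - <<'E'
from h import *
c=capture('wrist'); cv2.imwrite('pics/w3.png',c['img']); print('dish at rim')
report(c,.02,170,800)
E
```

```text
t: 5.35
eef_pos: [0.4981, -0.2605, 0.1657]
tcp_rot: [0.997, -0.077, -0.001, -0.001]
wrist_force: [0.7, 1.0, -2.6]
finger_gap: 0.414
grip_force: 40.8
dish at rim
px [301.  61.] area 19088 circ [ 606.3 -294.1] r 64.5 ell [ 596.  -292.7] [101.5 135.8]
px [191. 163.] area 2014 circ [ 532.9 -194.1] r 23.8 ell [ 532.9 -194.1] [46.7 47. ]
```

View pics/w3.png

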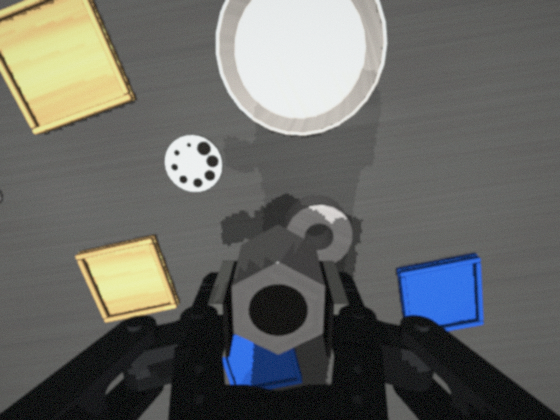

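The dish rim spans (217..386, up to row 133), with its centre at about (605,-293) and a radius of 64.5 mm; both views agree. I'll place the nut there.

```bash
python3 - <<'E'
from h import *
go(.604,-.293,.05)
E
```

```text
p [ 0.4984 -0.2602  0.166 ] yang -98.8 q7 -1.45 shift [0.73  0.11  0.772] spin None t 5.4
```

```bash

python3 -m handwheel '{"translation":[[0.15,0.02,0],[0.35,0.05,0],[0.55,0.08,0.1],[0.68,0.1,0.3],[0.73,0.11,0.5],[0.73,0.11,0.65],[0.73,0.11,0.76],[0.73,0.11,0.77]],"spin":[0,0,0,0,0,0,0,0],"fingers":[0.9,0.9,0.9,0.9,0.9,0.9,0.9,0.9]}'
python3 - <<'E'
from h import *
go(.604,-.293,.020)
E
```

```text
t: 6.2
eef_pos: [0.6029, -0.2935, 0.0487]
tcp_rot: [0.997, -0.077, -0.002, -0.001]
wrist_force: [0.2, 0.7, -2.2]
finger_gap: 0.415
grip_force: 40.8
p [ 0.6029 -0.2935  0.0487] yang -98.8 q7 -1.50 shift [ 0.008 -0.004  0.192] spin None t 6.2
```

```bash

python3 -m handwheel '{"translation":[[0,0,0.08],[0,0,0.14],[0,0,0.17],[0,0,0.182],[0,0,0.187],[0,0,0.192],[0,0,0.192]],"spin":[0,0,0,0,0,0,0],"fingers":[0.9,0.9,0.9,0.9,0.9,0.9,0.9]}'
```

```text
t: 6.9
eef_pos: [0.6048, -0.2956, 0.0228]
tcp_rot: [0.997, -0.077, 0.0, 0.0]
wrist_force: [-0.5, -0.2, -1.5]
finger_gap: 0.415
grip_force: 40.8
```

```bash

python3 -m handwheel '{"translation":[[0,0,0.007],[0,0,0.014],[0,0,0.014]],"spin":[0,0,0],"fingers":[0.9,0.9,0.9]}'
python3 -m handwheel '{"translation":[[0,0,0.007],[0,0,0.007],[0,0,0.007]],"spin":[0,0,0],"fingers":[0.9,0.9,0.9]}'
```

```text
t: 7.2
eef_pos: [0.6045, -0.2954, 0.0202]
tcp_rot: [0.997, -0.077, -0.0, -0.0]
wrist_force: [0.5, -0.5, -3.0]
finger_gap: 0.413
grip_force: 40.8
t: 7.5
eef_pos: [0.6046, -0.2954, 0.0193]
tcp_rot: [0.997, -0.077, -0.0, 0.0]
wrist_force: [0.5, 0.1, -2.8]
finger_gap: 0.412
grip_force: 41.0
```

```bash

python3 -m handwheel '{"translation":[[0,0,0.006],[0,0,0.006],[0,0,0.006]],"spin":[0,0,0],"fingers":[0.9,0.9,0.9]}'
```

```text
t: 7.8
eef_pos: [0.6046, -0.2954, 0.0192]
tcp_rot: [0.997, -0.077, -0.0, 0.0]
wrist_force: [-3.3, 1.4, 6.2]
finger_gap: 0.412
grip_force: 41.7
```

Contact is felt at +6 N. I'll open partly, then rise.

```bash

python3 -m handwheel '{"translation":[[0,0,0],[0,0,0],[0,0,0],[0,0,0],[0,0,-0.1],[0,0,-0.35],[0,0,-0.65],[0,0,-0.8]],"spin":[0,0,0,0,0,0,0,0],"fingers":[0.5,0.45,0.42,0.42,0.42,0.42,0.4,0.4]}' 60
python3 - <<'E'
from h import *
go(.458,-.288)
E
```

```text
t: 8.6
eef_pos: [0.6067, -0.296, 0.1438]
tcp_rot: [0.997, -0.077, 0.003, 0.001]
wrist_force: [-0.1, -0.6, -0.1]
finger_gap: 0.601
grip_force: 0.0
p [ 0.6067 -0.296   0.1438] yang -98.9 q7 -1.48 shift [-0.988  0.1   -0.006] spin None t 8.6
```

```bash

python3 -m handwheel '{"translation":[[-0.3,0.03,0],[-0.6,0.06,0],[-0.85,0.09,0],[-0.98,0.1,0],[-0.988,0.1,0],[-0.988,0.1,0]],"spin":[0,0,0,0,0,0],"fingers":[0,0,0,0,0,0]}' 60
python3 - <<'E'
from h import *
go(.458,-.288,.010)
c=capture('wrist'); cv2.imwrite('pics/w4.png',c['img']); report(c,.045,170,200)
E
```

```text
t: 9.2
eef_pos: [0.4567, -0.2878, 0.1397]
tcp_rot: [0.997, -0.077, 0.001, 0.001]
wrist_force: [0.0, -0.6, -0.1]
finger_gap: 0.998
grip_force: 0.0
p [ 0.4567 -0.2878  0.1397] yang -98.9 q7 -1.38 shift [ 0.007 -0.001  0.864] spin None t 9.2
px [253.  39.] area 11426 circ [ 590.2 -293.5] r 57.3 ell [ 569.8 -289.9] [ 52.  120.3]
px [252.   5.] area 361 circ [ 590.3 -292.9] r 13.1 ell [ 587.7 -292.5] [ 7.3 25.6]
px [136. 123.] area 2662 circ [ 530.9 -206. ] r 21.5 ell [ 530.8 -206. ] [42.1 42.3]
px [276. 193.] area 2375 circ [ 461.3 -289. ] r 27.0 ell [ 466.3 -289. ] [41.5 52.5]
```

View pics/w4.png

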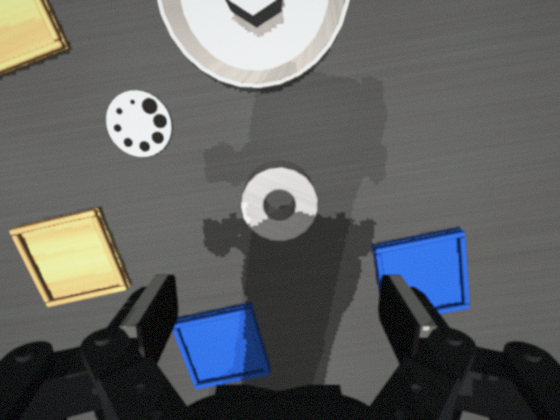

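The nut stands in the dish at (252,8), and the large die at (280,204) lies on the centreline between the fingers. I'll descend and grip.

```bash

python3 -m handwheel '{"translation":[[0.007,0,0.2],[0.007,0,0.45],[0.007,0,0.65],[0.007,0,0.8],[0.007,0,0.86],[0.007,0,0.866],[0.007,0,0.866]],"spin":[0,0,0,0,0,0,0],"fingers":[0,0,0,0,0,0,0]}' 60
python3 -m handwheel '{"translation":[[0,0,0],[0,0,0],[0,0,0],[0,0,0],[0,0,0],[0,0,0],[0,0,0],[0,0,0]],"spin":[0,0,0,0,0,0,0,0],"fingers":[0.15,0.22,0.28,0.34,0.4,0.5,0.6,0.6]}'
```

```text
t: 9.95
eef_pos: [0.4581, -0.2876, 0.0091]
tcp_rot: [0.997, -0.077, 0.001, 0.0]
wrist_force: [-0.7, 0.1, -0.4]
finger_gap: 0.996
grip_force: 0.0
t: 10.75
eef_pos: [0.4573, -0.2883, 0.0099]
tcp_rot: [0.997, -0.078, 0.001, 0.001]
wrist_force: [-2.4, 0.4, 8.0]
finger_gap: 0.649
grip_force: 62.2
```

```bash

python3 -m handwheel '{"translation":[[0,0,-0.03],[0,0,-0.1],[0,0,-0.25],[0,0,-0.45],[0,0,-0.7],[0,0,-0.9],[0,0,-1],[0,0,-1]],"spin":[0,0,0,0,0,0,0,0],"fingers":[0.6,0.6,0.6,0.6,0.6,0.6,0.6,0.6]}'
python3 - <<'E'
from h import *
go(.52,-.13)
E
```

```text
t: 11.55
eef_pos: [0.4578, -0.288, 0.1609]
tcp_rot: [0.997, -0.077, 0.002, 0.001]
wrist_force: [0.8, 0.5, -7.0]
finger_gap: 0.649
grip_force: 66.0
p [ 0.4578 -0.288   0.1609] yang -98.9 q7 -1.37 shift [ 2.470e-01 -1.105e+00 -1.000e-03] spin None t 11.55
```

```bash

python3 -m handwheel '{"translation":[[0.03,-0.1,0],[0.1,-0.3,0],[0.17,-0.55,0],[0.22,-0.8,0],[0.25,-0.95,0],[0.25,-1,0],[0.25,-1,0],[0.25,-1,0]],"spin":[0,0,0,0,0,0,0,0],"fingers":[0.6,0.6,0.6,0.6,0.6,0.6,0.6,0.6]}'
cat >> h.py <<'E'
def trays(c,z=.012,amin=1500):
    img=c['img']; hsv=cv2.cvtColor(img,cv2.COLOR_BGR2HSV)
    y=(hsv[...,1]>60)&(hsv[...,0]>10)&(hsv[...,0]<32)&(hsv[...,2]>100)
    for st,ce,m in comps(img,y,amin):
        cs,_=cv2.findContours(m.astype(np.uint8),0,2)
        P=np.array([ray(c,q[0],z)[:2] for q in max(cs,key=len)]).astype(np.float32)*1000
        print('tray px',ce.round(0),st[:4],np.round(cv2.minAreaRect(P)[0],1),np.round(cv2.minAreaRect(P)[1],1),round(cv2.minAreaRect(P)[2],1))
E
python3 - <<'E'
from h import *
c=capture('wrist'); trays(c); go(.627,-.103,.06); cv2.imwrite('pics/w5.png',c['img'])
E
```

```text
t: 12.35
eef_pos: [0.5159, -0.1463, 0.1575]
tcp_rot: [0.997, -0.078, -0.001, 0.0]
wrist_force: [0.1, -1.3, -7.6]
finger_gap: 0.656
grip_force: 66.0
tray px [197.  61.] [119   0 154 137] [ 627.4 -102.6] [90.4 90.5] 9.7
p [ 0.5161 -0.1468  0.1578] yang -99.0 q7 -1.68 shift [ 0.686 -0.404  0.65 ] spin None t 12.4
```

View pics/w5.png

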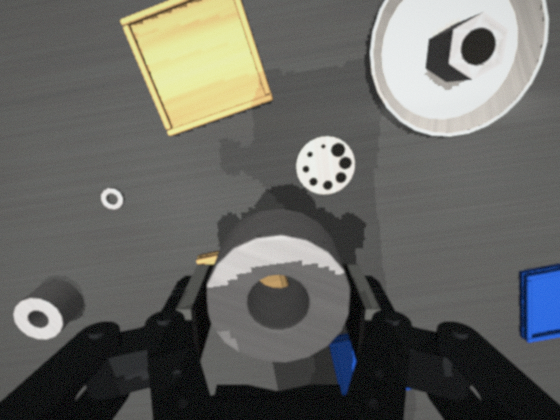

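The large die is held centred at (278,298). The nut is upright in the dish at (478,45), and the large tray at (197,61) measures 90.4 mm at (627.4,-102.6).

```bash

python3 -m handwheel '{"translation":[[0.15,-0.1,0],[0.35,-0.2,0],[0.52,-0.3,0.1],[0.64,-0.38,0.25],[0.69,-0.407,0.4],[0.69,-0.407,0.55],[0.69,-0.407,0.65],[0.69,-0.407,0.68]],"spin":[0,0,0,0,0,0,0,0],"fingers":[0.6,0.6,0.6,0.6,0.6,0.6,0.6,0.6]}'
python3 -m handwheel '{"translation":[[0,0,0],[0,0,0.08],[0,0,0.15],[0,0,0.2],[0,0,0.22],[0,0,0.24],[0,0,0.24]],"spin":[0,0,0,0,0,0,0],"fingers":[0.6,0.6,0.6,0.6,0.6,0.6,0.6]}'
python3 - <<'E'
from h import *
go(.6274,-.1026,.0155)
E
```

```text
t: 13.2
eef_pos: [0.6267, -0.1024, 0.054]
tcp_rot: [0.997, -0.078, -0.002, 0.0]
wrist_force: [-0.9, -0.1, -7.3]
finger_gap: 0.654
grip_force: 65.8
t: 13.9
eef_pos: [0.6287, -0.1007, 0.0202]
tcp_rot: [0.997, -0.077, -0.0, 0.0]
wrist_force: [0.0, 0.4, -7.0]
finger_gap: 0.649
grip_force: 65.9
p [ 0.6287 -0.1007  0.0202] yang -98.9 q7 -1.86 shift [-0.006  0.014  0.031] spin None t 13.9
```

```bash

python3 -m handwheel '{"translation":[[-0.006,0.012,0.01],[-0.006,0.012,0.02],[-0.006,0.012,0.025],[-0.006,0.012,0.028],[-0.006,0.012,0.028]],"spin":[0,0,0,0,0],"fingers":[0.6,0.6,0.6,0.6,0.6]}'
python3 -m handwheel '{"translation":[[0,0,0.005],[0,0,0.005],[0,0,0.005]],"spin":[0,0,0],"fingers":[0.6,0.6,0.6]}'
```

```text
t: 14.4
eef_pos: [0.6276, -0.1024, 0.0163]
tcp_rot: [0.997, -0.077, 0.0, -0.0]
wrist_force: [-0.7, 0.6, -7.0]
finger_gap: 0.648
grip_force: 65.9
t: 14.7
eef_pos: [0.6276, -0.1024, 0.0155]
tcp_rot: [0.997, -0.077, -0.0, 0.0]
wrist_force: [-0.9, -0.5, -6.9]
finger_gap: 0.647
grip_force: 65.9
```

```bash

python3 -m handwheel '{"translation":[[0,0,0.005],[0,0,0.005],[0,0,0.005]],"spin":[0,0,0],"fingers":[0.6,0.6,0.6]}'
```

```text
t: 15.0
eef_pos: [0.6277, -0.1024, 0.0151]
tcp_rot: [0.997, -0.077, 0.0, 0.0]
wrist_force: [-0.3, 0.4, -3.5]
finger_gap: 0.651
grip_force: 66.2
```

```bash

python3 -m handwheel '{"translation":[[0,0,0.003],[0,0,0.003],[0,0,0.003]],"spin":[0,0,0],"fingers":[0.6,0.6,0.6]}'
```

```text
t: 15.3
eef_pos: [0.6277, -0.1024, 0.015]
tcp_rot: [0.997, -0.077, 0.0, 0.0]
wrist_force: [-3.0, 1.5, 4.2]
finger_gap: 0.651
grip_force: 67.1
```

```bash

python3 -m handwheel '{"translation":[[0,0,0],[0,0,0],[0,0,0],[0,0,0],[0,0,-0.1],[0,0,-0.3],[0,0,-0.6],[0,0,-0.9]],"spin":[0,0,0,0,0,0,0,0],"fingers":[0.2,0.15,0.1,0.1,0.1,0.1,0.1,0.1]}'
python3 - <<'E'
from h import *
go(.439,.0825)
E
```

```text
t: 16.1
eef_pos: [0.6273, -0.1022, 0.1515]
tcp_rot: [0.997, -0.077, -0.0, -0.0]
wrist_force: [1.0, -0.8, 0.1]
finger_gap: 0.901
grip_force: 0.0
p [ 0.6273 -0.1022  0.1515] yang -98.9 q7 -1.80 shift [-1.430e+00 -1.024e+00  1.000e-03] spin None t 16.1
```

```bash

python3 -m handwheel '{"translation":[[-0.2,-0.14,0],[-0.42,-0.3,0],[-0.63,-0.45,0],[-0.8,-0.58,0],[-0.9,-0.63,0],[-0.95,-0.67,0],[-0.95,-0.67,0],[-0.95,-0.67,0]],"spin":[-0.09,-0.18,-0.27,-0.36,-0.44,-0.5,-0.5,-0.5],"fingers":[0,0,0,0,0,0,0,0]}'
python3 - <<'E'
from h import *
go(.439,.0825,.12)
c=capture('wrist'); report(c,.034,170,300)
E
```

```text
t: 16.9
eef_pos: [0.503, 0.0184, 0.1502]
tcp_rot: [0.951, 0.309, 0.001, 0.0]
wrist_force: [-0.3, -0.7, -1.2]
finger_gap: 0.996
grip_force: 0.0
p [0.503  0.0184 0.1502] yang -54.0 q7 -1.32 shift [-0.095 -0.597  0.2  ] spin None t 16.9
px [111.  23.] area 409 circ [537.6 182.3] r 14.1 ell [537.6 181.9] [ 5.7 38.3]
px [512. 164.] area 3821 circ [ 629.1 -104.4] r 29.2 ell [ 629.1 -104.4] [56.9 57.4]
px [162. 215.] area 1532 circ [439.7  83.1] r 21.7 ell [440.3  84.6] [37.2 42. ]
px [473. 293.] area 1604 circ [ 534.4 -162.5] r 22.8 ell [ 534.5 -162.5] [44.5 44.8]
```

The large die reads about (629,-104) with a radius of 29 mm, so it is upright and near its tray's centre. The medium die is confirmed at (439.5,82.8).

```bash

python3 -m handwheel '{"translation":[[-0.03,-0.2,0],[-0.06,-0.4,0],[-0.09,-0.55,0.05],[-0.095,-0.597,0.15],[-0.095,-0.597,0.2],[-0.095,-0.597,0.2]],"spin":[0,0,0,0,0,0],"fingers":[0,0,0,0,0,0]}' 50
python3 - <<'E'
from h import *
go(.4395,.0828,.010)
E
```

```text
t: 17.55
eef_pos: [0.4381, 0.0821, 0.1187]
tcp_rot: [0.951, 0.309, -0.001, -0.0]
wrist_force: [-1.2, 0.7, 0.4]
finger_gap: 1.001
grip_force: 0.0
p [0.4381 0.0821 0.1187] yang -54.0 q7 -1.51 shift [0.011 0.002 0.724] spin None t 17.55
```

```bash

python3 -m handwheel '{"translation":[[0.01,0,0.2],[0.01,0,0.4],[0.01,0,0.58],[0.01,0,0.68],[0.01,0,0.72],[0.01,0,0.725],[0.01,0,0.725]],"spin":[0,0,0,0,0,0,0],"fingers":[0,0,0,0,0,0,0]}'
python3 -m handwheel '{"translation":[[0,0,0],[0,0,0],[0,0,0],[0,0,0],[0,0,0],[0,0,0],[0,0,0],[0,0,0]],"spin":[0,0,0,0,0,0,0,0],"fingers":[0.25,0.35,0.42,0.48,0.54,0.6,0.7,0.7]}'
python3 -m handwheel '{"translation":[[0,0,-0.03],[0,0,-0.1],[0,0,-0.25],[0,0,-0.45],[0,0,-0.7],[0,0,-0.8],[0,0,-0.8]],"spin":[0,0,0,0,0,0,0],"fingers":[0.7,0.7,0.7,0.7,0.7,0.7,0.7]}'
python3 - <<'E'
from h import *
go(.4296,-.1025)
E
```

```text
t: 18.25
eef_pos: [0.4401, 0.0836, 0.0112]
tcp_rot: [0.951, 0.31, 0.001, 0.0]
wrist_force: [-0.3, -0.2, -1.0]
finger_gap: 0.995
grip_force: 0.0
t: 19.05
eef_pos: [0.4398, 0.0834, 0.0115]
tcp_rot: [0.951, 0.31, 0.0, 0.001]
wrist_force: [-1.3, -1.5, 11.2]
finger_gap: 0.503
grip_force: 49.2
t: 19.75
eef_pos: [0.4405, 0.0839, 0.1329]
tcp_rot: [0.951, 0.31, 0.002, 0.001]
wrist_force: [0.9, 0.1, -3.7]
finger_gap: 0.494
grip_force: 51.6
p [0.4405 0.0839 0.1329] yang -53.9 q7 -1.50 shift [-0.791  0.961 -0.   ] spin None t 19.75
```

```bash

python3 -m handwheel '{"translation":[[-0.07,0.09,0],[-0.2,0.25,0],[-0.37,0.45,0],[-0.54,0.65,0],[-0.67,0.82,0],[-0.76,0.92,0],[-0.79,0.961,0],[-0.79,0.961,0]],"spin":[0,0,0,0,0,0,0,0],"fingers":[0.7,0.7,0.7,0.7,0.7,0.7,0.7,0.7]}'
python3 - <<'E'
from h import *
go(.4296,-.1025,.021)
c=capture('wrist'); cv2.imwrite('pics/w6.png',c['img']); 
E
```

```text
t: 20.55
eef_pos: [0.4278, -0.103, 0.1298]
tcp_rot: [0.951, 0.309, -0.001, -0.001]
wrist_force: [0.4, -0.0, -3.0]
finger_gap: 0.499
grip_force: 51.6
p [ 0.4278 -0.103   0.1298] yang -54.0 q7 -1.04 shift [0.013 0.006 0.725] spin None t 20.55
```

View pics/w6.png

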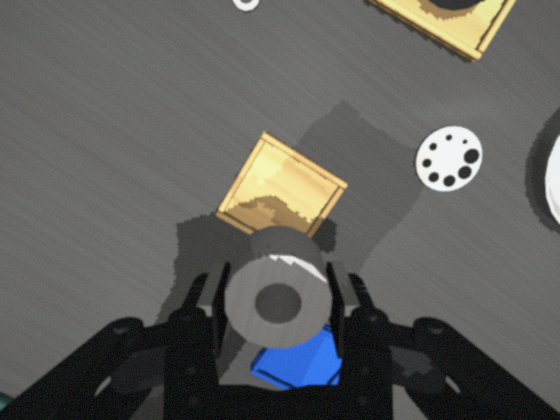

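The medium die is held at (278,300) and the empty wooden medium tray is just below it at (283,190). I'll lower it straight down.

```bash

python3 -m handwheel '{"translation":[[0.01,0.003,0.15],[0.012,0.004,0.32],[0.012,0.004,0.48],[0.012,0.004,0.6],[0.012,0.004,0.67],[0.012,0.004,0.7],[0.012,0.004,0.72],[0.012,0.004,0.72]],"spin":[0,0,0,0,0,0,0,0],"fingers":[0.7,0.7,0.7,0.7,0.7,0.7,0.7,0.7]}'
python3 -m handwheel '{"translation":[[0,0,0.005],[0,0,0.01],[0,0,0.01],[0,0,0.01]],"spin":[0,0,0,0],"fingers":[0.7,0.7,0.7,0.7]}'
python3 - <<'E'
from h import *
go(.4296,-.1025,.0165)
E
```

```text
t: 21.4
eef_pos: [0.4307, -0.1017, 0.0229]
tcp_rot: [0.951, 0.31, 0.0, 0.0]
wrist_force: [1.4, -0.3, -2.6]
finger_gap: 0.502
grip_force: 51.6
t: 21.8
eef_pos: [0.4304, -0.1022, 0.0213]
tcp_rot: [0.951, 0.31, 0.0, 0.0]
wrist_force: [-0.4, 0.3, -3.6]
finger_gap: 0.502
grip_force: 51.6
p [ 0.4304 -0.1022  0.0213] yang -53.9 q7 -1.22 shift [-0.005 -0.002  0.032] spin None t 21.8
```

```bash

python3 -m handwheel '{"translation":[[0,0,0.01],[0,0,0.018],[0,0,0.024],[0,0,0.024],[0,0,0.024]],"spin":[0,0,0,0,0],"fingers":[0.7,0.7,0.7,0.7,0.7]}'
python3 -m handwheel '{"translation":[[0,0,0.004],[0,0,0.004],[0,0,0.004]],"spin":[0,0,0],"fingers":[0.7,0.7,0.7]}'
```

```text
t: 22.3
eef_pos: [0.4303, -0.102, 0.0175]
tcp_rot: [0.951, 0.31, -0.0, -0.0]
wrist_force: [0.1, 0.3, -4.0]
finger_gap: 0.499
grip_force: 51.6
t: 22.6
eef_pos: [0.4303, -0.102, 0.0169]
tcp_rot: [0.951, 0.31, -0.0, -0.0]
wrist_force: [0.8, -0.8, -3.4]
finger_gap: 0.501
grip_force: 51.6
```

```bash

python3 -m handwheel '{"translation":[[0,0,0.004],[0,0,0.004],[0,0,0.004]],"spin":[0,0,0],"fingers":[0.7,0.7,0.7]}'
```

```text
t: 22.9
eef_pos: [0.4304, -0.1021, 0.0166]
tcp_rot: [0.951, 0.31, 0.0, 0.0]
wrist_force: [-1.7, 0.9, 2.7]
finger_gap: 0.501
grip_force: 52.1
```

```bash

python3 -m handwheel '{"translation":[[0,0,0.003],[0,0,0.003],[0,0,0.003]],"spin":[0,0,0],"fingers":[0.7,0.7,0.7]}'
```

```text
t: 23.2
eef_pos: [0.4304, -0.1021, 0.0165]
tcp_rot: [0.951, 0.31, -0.0, 0.0]
wrist_force: [-2.9, -0.8, 10.0]
finger_gap: 0.496
grip_force: 52.8
```

Contact again. I'll release, rise and head toward the small die at about (.64,.10).

```bash

python3 -m handwheel '{"translation":[[0,0,0],[0,0,0],[0,0,0],[0,0,0],[0,0,-0.1],[0,0,-0.3],[0,0,-0.6],[0,0,-0.95]],"spin":[0,0,0,0,0,0,0,0],"fingers":[0.4,0.3,0.25,0.25,0.25,0.2,0.1,0]}'
python3 - <<'E'
from h import *
go(.57,.03)
E
```

```text
t: 24.0
eef_pos: [0.4293, -0.1016, 0.1565]
tcp_rot: [0.951, 0.31, -0.001, -0.001]
wrist_force: [1.2, -0.7, 0.5]
finger_gap: 0.997
grip_force: 0.0
p [ 0.4293 -0.1016  0.1565] yang -53.8 q7 -1.01 shift [ 1.275e+00 -1.550e-01 -1.000e-03] spin None t 24.0
```

```bash

python3 -m handwheel '{"translation":[[0.25,-0.03,0],[0.5,-0.06,0],[0.75,-0.1,0],[0.95,-0.13,0],[1,-0.15,0],[1,-0.15,0]],"spin":[0,0,0,0,0,0],"fingers":[0,0,0,0,0,0]}'
python3 - <<'E'
from h import *
c=capture('wrist'); report(c,.034,170,150); cv2.imwrite('pics/w7.png',c['img']); go(.64,.103)
E
```

```text
t: 24.6
eef_pos: [0.5381, 0.0059, 0.1555]
tcp_rot: [0.95, 0.311, -0.0, -0.0]
wrist_force: [0.6, -0.5, 0.5]
finger_gap: 1.0
grip_force: 0.0
px [253.  12.] area 693 circ [638.9 102.4] r 14.3 ell [635.   99.6] [16.4 28.1]
px [78. 53.] area 397 circ [541.2 181.4] r 15.0 ell [540.9 181. ] [ 5.8 40.9]
px [462. 190.] area 3463 circ [ 628.8 -104.4] r 29.3 ell [ 628.7 -104.1] [57.  57.4]
px [280. 200.] area 210 circ [538.3   5.9] r 8.6 ell [538.7   6. ] [14.  15.7]
px [538. 316.] area 2487 circ [ 597.7 -256.2] r 48.6 ell [ 586.5 -244.3] [45.5 92. ]
px [445. 303.] area 676 circ [ 541.9 -165.3] r 22.3 ell [ 548.6 -166.4] [21.7 43.8]
px [304. 361.] area 1142 circ [ 427.2 -103.8] r 21.9 ell [ 427.1 -103.7] [42.2 42.4]
p [0.5374 0.0045 0.1554] yang -53.8 q7 -1.30 shift [ 0.94  -0.126 -0.001] spin None t 24.65
```

View pics/w7.png

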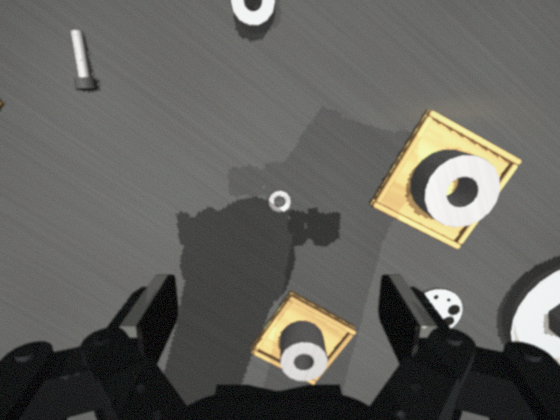

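The large and medium dies stand upright in their trays at (462,190) and (304,361). The small die is at the top edge (253,8). I'll move closer and measure again.

```bash

python3 -m handwheel '{"translation":[[0.2,-0.02,0],[0.42,-0.06,0],[0.6,-0.1,0],[0.6,-0.1,0],[0.6,-0.1,0]],"spin":[0,0,0,0,0],"fingers":[0,0,0,0,0]}' 40
python3 - <<'E'
from h import *
c=capture('wrist'); report(c,.034,170,150,(150,0,400,250)); go(.639,.102,.08)
E
```

```text
t: 25.15
eef_pos: [0.6011, 0.0683, 0.1554]
tcp_rot: [0.951, 0.31, -0.001, 0.0]
wrist_force: [-0.1, -0.5, -0.4]
finger_gap: 1.0
grip_force: 0.0
px [272. 133.] area 1038 circ [639.9 103. ] r 14.7 ell [639.9 103.1] [28.3 28.8]
p [0.6009 0.0677 0.1554] yang -54.0 q7 -1.41 shift [ 0.341 -0.036  0.502] spin None t 25.2
```

```bash

python3 -m handwheel '{"translation":[[0.15,-0.02,0],[0.3,-0.03,0.1],[0.35,-0.038,0.25],[0.35,-0.038,0.4],[0.35,-0.038,0.5],[0.35,-0.038,0.5]],"spin":[0,0,0,0,0,0],"fingers":[0,0,0,0,0,0]}' 40
python3 - <<'E'
from h import *
go(.6398,.103,.010)
E
```

```text
t: 25.8
eef_pos: [0.639, 0.103, 0.0785]
tcp_rot: [0.951, 0.309, -0.003, 0.0]
wrist_force: [-0.1, -0.2, 0.3]
finger_gap: 0.998
grip_force: 0.0
p [0.639  0.103  0.0785] yang -54.0 q7 -1.50 shift [0.007 0.004 0.457] spin None t 25.8
```

```bash

python3 -m handwheel '{"translation":[[0,0,0.15],[0,0,0.3],[0,0,0.4],[0,0,0.45],[0,0,0.455],[0,0,0.455]],"spin":[0,0,0,0,0,0],"fingers":[0,0,0,0,0,0]}'
python3 -m handwheel '{"translation":[[0,0,0],[0,0,0],[0,0,0],[0,0,0],[0,0,0],[0,0,0],[0,0,0],[0,0,0]],"spin":[0,0,0,0,0,0,0,0],"fingers":[0.35,0.45,0.55,0.62,0.68,0.75,0.85,0.85]}'
python3 -m handwheel '{"translation":[[0,0,0],[0,0,-0.1],[0,0,-0.25],[0,0,-0.45],[0,0,-0.7],[0,0,-0.85],[0,0,-0.85]],"spin":[0,0,0,0,0,0,0],"fingers":[0.85,0.85,0.85,0.85,0.85,0.85,0.85]}'
python3 - <<'E'
from h import *
go(.4419,.2659)
go(.43,.2)
E
```

```text
t: 26.4
eef_pos: [0.6416, 0.1054, 0.0134]
tcp_rot: [0.951, 0.31, 0.001, 0.0]
wrist_force: [0.5, -0.5, 1.1]
finger_gap: 1.0
grip_force: 0.0
t: 27.2
eef_pos: [0.6415, 0.1051, 0.0132]
tcp_rot: [0.951, 0.31, 0.0, 0.0]
wrist_force: [-0.3, -1.4, 5.4]
finger_gap: 0.327
grip_force: 39.3
t: 27.9
eef_pos: [0.6431, 0.1064, 0.1444]
tcp_rot: [0.951, 0.31, 0.003, 0.0]
wrist_force: [0.3, 0.6, -2.6]
finger_gap: 0.323
grip_force: 39.9
p [0.6431 0.1064 0.1444] yang -53.9 q7 -1.47 shift [-0.456 -1.65  -0.007] spin None t 27.9
p [0.6431 0.1064 0.1444] yang -53.9 q7 -1.47 shift [-0.779 -1.342 -0.009] spin None t 27.9
```

```bash

python3 -m handwheel '{"translation":[[-0.05,-0.1,0],[-0.12,-0.35,0],[-0.2,-0.65,0],[-0.25,-0.85,0],[-0.28,-0.95,0],[-0.28,-0.95,0]],"spin":[0,0,0,0,0,0],"fingers":[0.85,0.85,0.85,0.85,0.85,0.85]}'
python3 -m handwheel '{"translation":[[-0.04,-0.2,0],[-0.1,-0.42,0],[-0.15,-0.6,0],[-0.177,-0.7,0],[-0.177,-0.7,0],[-0.177,-0.7,0]],"spin":[0,0,0,0,0,0],"fingers":[0.85,0.85,0.85,0.85,0.85,0.85]}'
python3 - <<'E'
from h import *
go(.4417,.2655,.0235)
c=capture('wrist'); trays(c); cv2.imwrite('pics/w8.png',c['img'])
E
```

```text
t: 28.5
eef_pos: [0.5212, 0.197, 0.1396]
tcp_rot: [0.95, 0.312, -0.001, -0.0]
wrist_force: [0.6, 0.2, -1.4]
finger_gap: 0.326
grip_force: 39.8
t: 29.1
eef_pos: [0.4414, 0.2637, 0.1399]
tcp_rot: [0.951, 0.309, 0.0, 0.0]
wrist_force: [-0.2, -0.5, -1.4]
finger_gap: 0.328
grip_force: 39.8
p [0.4414 0.2637 0.1399] yang -54.0 q7 -1.87 shift [ 0.009 -0.01   0.776] spin None t 29.1
tray px [275. 193.] [221 139 108 105] [442.4 268.6] [63.4 63.2] 75.9
```

View pics/w8.png

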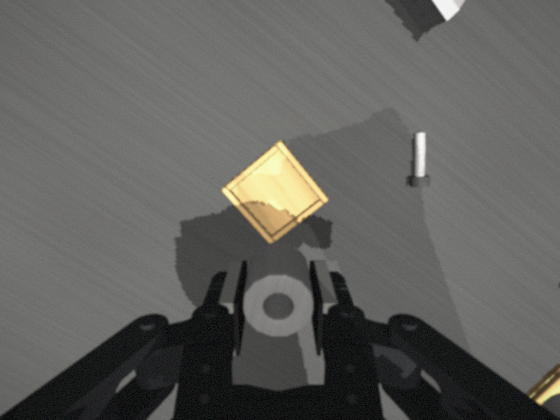

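The small die is held at (278,305) and the small tray is fully visible at (275,193): 63 mm across, centred at (442,268).

```bash

python3 -m handwheel '{"translation":[[0.018,-0.018,0.1],[0.018,-0.018,0.28],[0.018,-0.018,0.45],[0.018,-0.018,0.6],[0.018,-0.018,0.7],[0.018,-0.018,0.75],[0.018,-0.018,0.765],[0.018,-0.018,0.765]],"spin":[0,0,0,0,0,0,0,0],"fingers":[0.85,0.85,0.85,0.85,0.85,0.85,0.85,0.85]}'
python3 -m handwheel '{"translation":[[0,0,0.005],[0,0,0.01],[0,0,0.01],[0,0,0.01]],"spin":[0,0,0,0],"fingers":[0.85,0.85,0.85,0.85]}'
```

```text
t: 29.95
eef_pos: [0.4407, 0.2688, 0.0255]
tcp_rot: [0.951, 0.31, 0.0, -0.0]
wrist_force: [-0.5, 0.6, -1.8]
finger_gap: 0.327
grip_force: 39.8
t: 30.35
eef_pos: [0.4406, 0.2686, 0.0242]
tcp_rot: [0.951, 0.31, 0.0, -0.0]
wrist_force: [-0.3, 0.0, -1.7]
finger_gap: 0.328
grip_force: 39.8
```

```bash

python3 -m handwheel '{"translation":[[0,0,0.01],[0,0,0.02],[0,0,0.028],[0,0,0.032],[0,0,0.032],[0,0,0.032]],"spin":[0,0,0,0,0,0],"fingers":[0.85,0.85,0.85,0.85,0.85,0.85]}'
python3 -m handwheel '{"translation":[[0,0,0.004],[0,0,0.004],[0,0,0.004]],"spin":[0,0,0],"fingers":[0.85,0.85,0.85]}'
```

```text
t: 30.95
eef_pos: [0.4403, 0.2686, 0.019]
tcp_rot: [0.951, 0.31, -0.0, -0.0]
wrist_force: [-0.1, 0.7, -1.1]
finger_gap: 0.329
grip_force: 39.8
t: 31.25
eef_pos: [0.4404, 0.2686, 0.0185]
tcp_rot: [0.951, 0.31, -0.0, 0.0]
wrist_force: [-0.6, 0.4, -0.5]
finger_gap: 0.331
grip_force: 39.8
```

```bash

python3 -m handwheel '{"translation":[[0,0,0.003],[0,0,0.003],[0,0,0.003]],"spin":[0,0,0],"fingers":[0.85,0.85,0.85]}'
```

```text
t: 31.55
eef_pos: [0.4404, 0.2686, 0.0181]
tcp_rot: [0.951, 0.31, 0.0, 0.0]
wrist_force: [-1.0, 0.4, 1.9]
finger_gap: 0.331
grip_force: 40.1
```

```bash

python3 -m handwheel '{"translation":[[0,0,0.002],[0,0,0.002],[0,0,0.002]],"spin":[0,0,0],"fingers":[0.85,0.85,0.85]}'
```

```text
t: 31.85
eef_pos: [0.4404, 0.2686, 0.0181]
tcp_rot: [0.951, 0.31, 0.0, 0.0]
wrist_force: [-1.5, -0.3, 5.4]
finger_gap: 0.329
grip_force: 40.6
```

```bash

python3 -m handwheel '{"translation":[[0,0,0],[0,0,0],[0,0,0],[0,0,0],[0,0,-0.1],[0,0,-0.3],[0,0,-0.6],[0,0,-0.95]],"spin":[0,0,0,0,0,0,0,0],"fingers":[0.6,0.5,0.4,0.4,0.4,0.3,0.2,0]}'
python3 -m handwheel '{"translation":[[-0.1,-0.2,-0.1],[-0.1,-0.4,-0.3],[-0.1,-0.7,-0.5],[-0.1,-0.9,-0.6],[-0.1,-0.9,-0.6],[-0.1,-0.9,-0.6]],"spin":[0,0,0,0,0,0],"fingers":[0,0,0,0,0,0]}'
python3 - <<'E'
from h import *
for n in('top','side'):
    c=capture(n); cv2.imwrite(f'pics/{n}9.png',c['img'])
a=cv2.imread('pics/top0.png')[120:165,125:170]; b=cv2.imread('pics/top9.png')[120:165,125:170]
print('vee diff',np.abs(a.astype(int)-b).mean())
E
```

```text
t: 32.65
eef_pos: [0.4394, 0.2683, 0.1593]
tcp_rot: [0.951, 0.31, -0.001, -0.0]
wrist_force: [0.9, 0.5, -0.3]
finger_gap: 0.946
grip_force: 0.0
t: 33.25
eef_pos: [0.3482, 0.3691, 0.2487]
tcp_rot: [0.95, 0.311, 0.001, 0.0]
wrist_force: [-0.0, 0.2, -0.4]
finger_gap: 1.003
grip_force: 0.0
vee diff 4.814156378600823
```

View pics/top9.png

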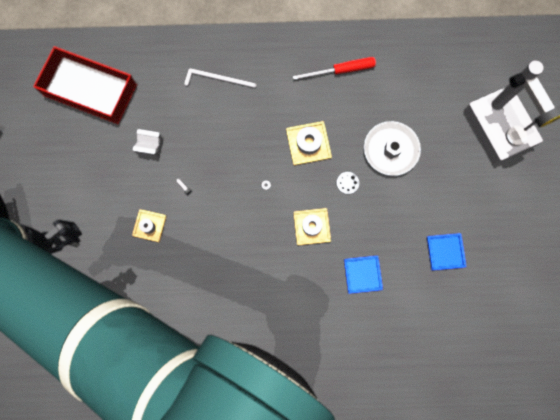

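View pics/side9.png

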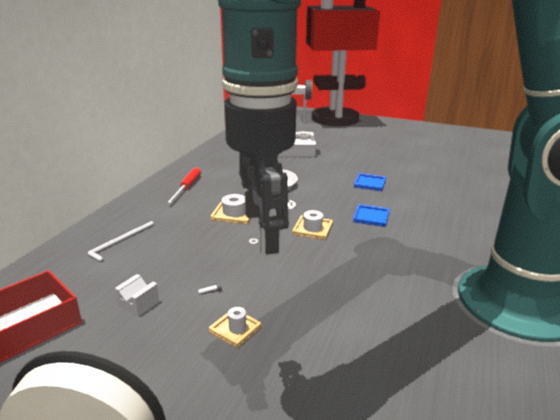

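All three dies stand upright in their trays: large (309,139), medium (312,224) and small (148,226). The nut stands in the dish at (393,147), and the vee block has not moved from (147,141).

```bash
python3 -c "from cell import close_job; print(close_job())"
```

```text
the job is handed in; nothing more can be done
None
```

The job is done and handed in at about 33 s: each die stands upright in its own-size tray, the nut stands upright in the dish, and the vee block was not touched.

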